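# First in, first out: draw the oldest reagent packs and reload the gravity lanes

## Task

Set up the next run, first in first out: take the oldest cassette and the oldest carton, each from the low front end of its sloped lane, and stand the cassette in the narrow pocket and the carton in the wide pocket of the grey carrier. Load the new stock from the bench (two cassettes, one carton) into the lanes of their kind, upright and lengthwise, behind the pack already there, which slides down to the front by itself. Do not lift that pack out of its lane, and do not tip any pack over.

Things in the scene. Friction and masses are not known exactly. Their poses are not given: they have to be found in the camera images.
- lane_cassette: Fixed roller lane for cassettes, 52 mm between rails (3 thick, 14 above bed). Origin: bench, under its centre. The bed rises 12 deg to +x, away from the robot; a pack let go on it slides down to the stop (32 above bed) or the pack ahead. Stop's inner face meets the bed at x -135, z 22; bed runs 275 up the slope to an open end at x 134, z 79. Holds 3 packs; fingers go above the rails.
- lane_carton: Fixed roller lane for cartons, 74 mm between rails (3 thick, 14 above bed). Origin: bench, under its centre. The bed rises 12 deg to +x, away from the robot; a pack let go on it slides down to the stop (32 above bed) or the pack ahead. Stop's inner face meets the bed at x -135, z 22; bed runs 275 up the slope to an open end at x 134, z 79. Holds 3 packs; fingers go above the rails.
- carrier: Fixed grey plastic carrier on the bench, 240 (x) x 104 (y) x 22 mm high. Origin: centre of its underside. Two pockets 14 deep (floors at z 8 mm): the narrow one for a cassette, 100 (x) x 54 (y), centre at x -62, y 0 (end towards the robot); the wide one for a carton, 92 (x) x 78 (y), centre at x +55, y 0.
- cassette_front: White plastic reagent cassette, 78 long (x) x 34 wide (y) x 62 mm high, two grey screw caps on top to 72 mm; 0.11 to 0.23 kg. Origin: centre of its underside, z up through the caps. The oldest cassette: stands first in its lane, against the front stop, tilted with the bed, long side up the lane.
- cassette_next: White plastic reagent cassette, 78 long (x) x 34 wide (y) x 62 mm high, two grey screw caps on top to 72 mm; 0.11 to 0.23 kg. Origin: centre of its underside, z up through the caps. Stands second in its lane, right behind the front pack, tilted with the bed; slides forward to the stop by itself once the front pack is gone.
- cassette_new1: White plastic reagent cassette, 78 long (x) x 34 wide (y) x 62 mm high, two grey screw caps on top to 72 mm; 0.11 to 0.23 kg. Origin: centre of its underside, z up through the caps. New stock, standing loose on the bench beside the lanes.
- cassette_new2: White plastic reagent cassette, 78 long (x) x 34 wide (y) x 62 mm high, two grey screw caps on top to 72 mm; 0.11 to 0.23 kg. Origin: centre of its underside, z up through the caps. New stock, standing loose on the bench beside the lanes.
- carton_front: Plain cardboard kit carton, 70 long (x) x 56 wide (y) x 68 high (z), white tape along its top; 0.12 to 0.26 kg. Origin: centre of its underside. The oldest carton: stands first in its lane, against the front stop, tilted with the bed, long side up the lane.
- carton_next: Plain cardboard kit carton, 70 long (x) x 56 wide (y) x 68 high (z), white tape along its top; 0.12 to 0.26 kg. Origin: centre of its underside. Stands second in its lane, right behind the front pack, tilted with the bed; slides forward to the stop by itself once the front pack is gone.
- carton_new: Plain cardboard kit carton, 70 long (x) x 56 wide (y) x 68 high (z), white tape along its top; 0.12 to 0.26 kg. Origin: centre of its underside. New stock, standing loose on the bench beside the lanes.

How it is judged (in metres and radians):
At the end, for the whole second after the job is handed in: The old cassette sits flat in the narrow pocket, the old carton in the wide one (14 mm, 0.1 rad). In each lane the former second pack is at the front stop (15 mm), the new packs of its kind on the bed behind it, one by one, lengthwise between the rails (16 mm, 0.35 rad). All at rest (x of cassette_front in the frame of carrier between -0.076 and -0.048 m and y of cassette_front in the frame of carrier between -0.014 and 0.014 m and z of cassette_front in the frame of carrier between 0.004 and 0.013 m and angle between each of cassette_front, carton_front's own z axis and vertical below 0.1 rad and x of carton_front in the frame of carrier between 0.041 and 0.069 m and y of carton_front in the frame of carrier between -0.014 and 0.014 m and z of carton_front in the frame of carrier between 0.004 and 0.013 m and x of cassette_next in the frame of lane_cassette between -0.115 and -0.08 m and y of cassette_next in the frame of lane_cassette between -0.016 and 0.016 m and z of cassette_next in the frame of lane_cassette between 0.015 and 0.05 m and angle between each of cassette_next, carton_next, cassette_new1, cassette_new2, carton_new's own z axis and vertical below 0.35 rad and angle between the y axis of each of cassette_next, cassette_new1, cassette_new2 and the y axis of lane_cassette, either way round below 0.35 rad and x of carton_next in the frame of lane_carton between -0.118 and -0.083 m and y of carton_next in the frame of lane_carton between -0.016 and 0.016 m and z of carton_next in the frame of lane_carton between 0.015 and 0.05 m and angle between the y axis of each of carton_next, carton_new and the y axis of lane_carton, either way round below 0.35 rad and x of cassette_new1 in the frame of lane_cassette between -0.04 and 0.12 m and y of cassette_new1 in the frame of lane_cassette between -0.016 and 0.016 m and z of cassette_new1 in the frame of lane_cassette between 0.015 and 0.09 m and x of cassette_new2 in the frame of lane_cassette between -0.04 and 0.12 m and y of cassette_new2 in the frame of lane_cassette between -0.016 and 0.016 m and z of cassette_new2 in the frame of lane_cassette between 0.015 and 0.09 m and x of carton_new in the frame of lane_carton between -0.05 and 0.12 m and y of carton_new in the frame of lane_carton between -0.016 and 0.016 m and z of carton_new in the frame of lane_carton between 0.015 and 0.09 m and linear speed of each of cassette_front, cassette_next, cassette_new1, cassette_new2, carton_front, carton_next, carton_new below 0.02 m/s); the robot touches nothing.
It fails at once if the second pack of a lane is lifted out of it (z of cassette_next in the frame of lane_cassette above 0.085 m or z of carton_next in the frame of lane_carton above 0.085 m).
It fails at once if a pack is tipped over (angle between any of cassette_front, cassette_next, cassette_new1, cassette_new2, carton_front, carton_next, carton_new's own z axis and vertical above 1 rad).
It also fails if it takes over 125 s, if anything falls off the work surface, if the arm or the gripper's body presses on something with over 40 N, if the wrist force passes 120 N, or if a joint passes its speed limit or range.

## Robot

A 6-joint arm with a two-finger parallel gripper is mounted at the origin on the work surface. World frame = base frame: x ahead of the robot, y to its left, z up, the work surface at z = 0. Lengths are in m, angles in degrees, forces in N, time in s.
With the tool pointing down it reaches from about 0.325 to 0.85 m from the base axis. Payload 4.4 kg.
Tool frame: the origin (TCP) lies at the very end of the fingers, on their centre line; the grasp point (between the pads) lies 19 mm behind it; z points along the fingers, y is the direction in which the jaws open and shut (so a half turn about z gives the same grasp; the last joint's range is limited). The gripper opens to 94 mm and grips with 3 to 60 N. Pads are 16 mm wide; open, the fingers measure 119 mm over their backs; the gripper's body (75 mm by 177 mm) begins 78 mm behind the grasp point.
Start: joints at [-78.237, 11.837, 88.321, -0, 79.842, -8.623], TCP at [0.2, -0.539, 0.205] pointing down, gripper open.
Joint ranges: [-156.59, 156.59], [-49.26, 127.26], [12.9, 141.05], [-63.56, 243.56], [4.71, 150.69], [-161.64, 161.64]. Speed limits (degrees/s): [159.86, 159.86, 180, 180, 180, 180].

## Interface

Orientations are given as a 3x3 rotation matrix whose columns are the frame's x, y, z axes.
In Python, from plant import telemetry, optics, job gives the robot as it stands. The module is installed in compiled form; this text tells all that it offers.
- The arm moves only by the tool play_rows, never from a script. Its argument "steps" is a list of rows, each an object of numbers: "gripper": the finger opening in m, from 0 to 0.094; "x", "y", "z": the shift along the tool's x, y, z in m; "turn": the turn about the tool's z in rad. A call has 1 to 20 rows; each row is the pose to reach, as a shift and turn from the pose commanded when the call began, along the tool's axes at that moment; what a row does not reach only later rows make up. A row lasts 1/10 s, in which the tool goes at most 50 mm and 8.59 degrees, less where a joint would pass 70% of its speed; a pose out of reach is approached as far as the arm can. A call with a gripper value outside its range is refused whole. The fingers move at their own pace and stop on an object; "force" is the grip in N (left out, the last holds). Time passes only in rows, so rows that repeat a pose let the fingers close. It gives the time, the measured TCP pose, the force and the opening at its end, in the units of the state.
- telemetry.get_obs(): the state, without advancing time (a new reading comes with each control period).
- optics.get_image(name): name is "side" or "top" or "wrist"; returns a dict with "frame" (400x640x3 uint8, red, green, blue), "depth" (400x640 float32, m along the optical axis (not along the pixel's ray), 0 where there is no reading), "fx", "fy", "cx", "cy" (pixels), "distortion" ([k1, k2, p1, p2, k3] as OpenCV has them; the pictures are not rectified), "position" and "rotation" of the camera in the world. Camera axes: x right, y down, z forward; pixel columns grow to the right and rows downward; lengths in m; the calibration is good to about 2 mm. A picture is of the moment at which its call begins.
- job.hand_in(): hands the job in, once; it reports no verdict.
Trained networks look in a picture, given as the dict that the camera call returned (one of the last four; its "shot" number tells which), for a name from the list of things; names that differ only in an ending like _2 or _b are one class to them, and where a whole thing is asked for, a point or a joint stands for the part that bears it (a point fixed in the world has none). Each returns a list of dicts, best first, with "p" (0 to 1); they miss things now and then, are a little off and sometimes report something else, mostly with a low value. They report only what shows in the picture. A call takes as long as a camera call.
- optics.recognise(label, picture): "point" ([x, y, z] in m, in the coordinates of the camera as it stood for that picture, good to about 4 mm: the middle of the surface that is visible of it).
- optics.silhouettes(label, picture): "pixels" (400x640 bool, what is visible of it).
The state is a dict: "time": time; "qpos": joint angles; "qd": joint speeds; "joint_efforts": joint torques, N m; "eef_pos": TCP position; "tcp_rot": TCP orientation; "contact_force": force on the tool from outside, world axes, zero at the start; "wrist_torque": the same for the moment, N m; "width": finger opening in m.
Only numpy, scipy, OpenCV 4.12 (cv2) and the standard library are available. Lean on these libraries where they do the work, as an engineer would, in place of code of your own. Each camera call takes 0.05 s, during which the arm holds its last target. There are 200 camera calls.

## Working session

There is one attempt and no reset: what is moved stays moved. The work goes in short steps, Python scripts to look and compute and a tool call to move; the robot and the scene stay as the last step left them, time stands still between calls to the robot, and variables do not carry over. Pictures are saved under pics/ and viewed, about 12 in all and at most 16, crops included, and the job is handed in when it is done.

Besides the shell and the picture viewer there is one more tool, called after "Emit:" by a JSON object that holds its "fn" and its "kwargs", one argument or row to a line. play_rows: Moves the arm, as the interface text tells. Its arguments: {"type":"object","properties":{"steps":{"type":"array"},"force":{"type":"number"}},"required":["steps"]}

```bash
mkdir -p pics
cat > h.py <<'E'
import numpy as np, cv2
from plant import telemetry, optics, job
def cloud(im):
    K=np.array([[im['fx'],0,im['cx']],[0,im['fy'],im['cy']],[0,0,1]],float)
    v,u=np.mgrid[0:400,0:640]
    p=cv2.undistortPoints(np.stack([u,v],-1).reshape(-1,1,2).astype(np.float64),K,np.array(im['distortion'],float)).reshape(400,640,2)
    d=im['depth'].astype(float)
    c=np.dstack([p[...,0]*d,p[...,1]*d,d])
    return c@np.array(im['rotation']).T+np.array(im['position']), d>0
def save(im,n,s=None):
    cv2.imwrite('pics/'+n,im['frame'][:,:,::-1])
E
python3 - <<'E'
from h import *
o=telemetry.get_obs(); print(o['time'],o['eef_pos'],np.round(o['tcp_rot'],3),o['width'])
im=optics.get_image('top'); save(im,'top1.png'); print(im['position'],np.round(im['rotation'],3))
c,ok=cloud(im); np.savez('top1.npz',c=c,ok=ok)
for l in ['lane_cassette','lane_carton','carrier','cassette_front','carton_front']:
    for r in optics.recognise(l,im):
        print(l,round(r['p'],2),np.round(np.array(im['rotation'])@r['point']+im['position'],3))
im=optics.get_image('side'); save(im,'side1.png')
E
```

```text
0.0 [ 0.20011928 -0.53819961  0.20431549] [[ 0.937  0.348 -0.   ]
 [ 0.348 -0.937  0.002]
 [ 0.    -0.002 -1.   ]] 0.0943201759813305
[ 0.39985158 -0.01777072  0.89177386] [[-0.013 -0.989  0.146]
 [-1.     0.016  0.015]
 [-0.017 -0.145 -0.989]]
lane_cassette 0.9 [ 0.614 -0.161  0.056]
lane_carton 0.87 [0.599 0.162 0.054]
carrier 0.79 [ 0.589 -0.001  0.023]
cassette_front 0.67 [ 0.458 -0.179  0.091]
carton_front 0.97 [0.431 0.186 0.093]
```

View pics/top1.png

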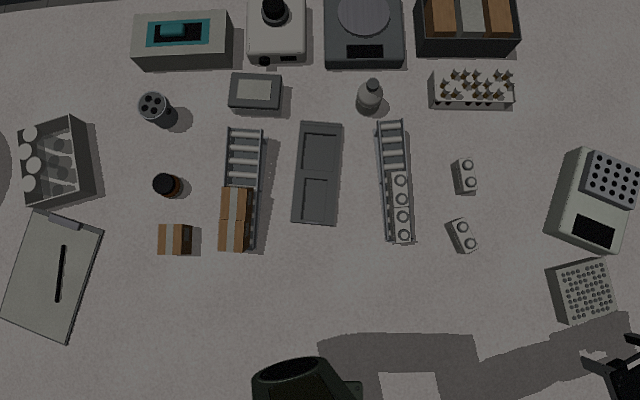

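View pics/side1.png

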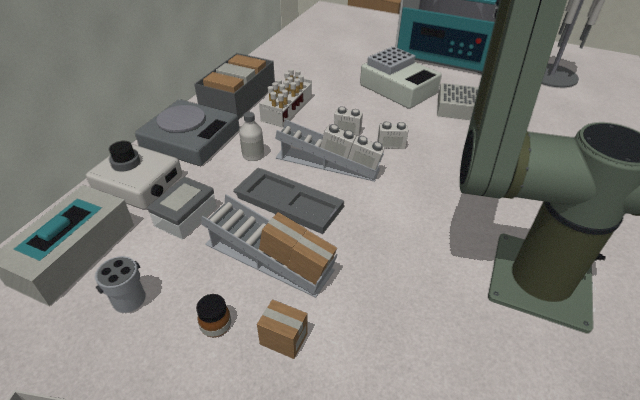

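The top view shows the cassette lane at px (395,180), the carton lane at (243,190) and the carrier at (317,172), with its narrow pocket at the bottom. The new cassettes are at (464,176) and (462,236), and the new carton is at (175,240). The side view agrees with this.

```bash
cat >> h.py <<'E'
def rect(P):
    (c,s,a)=cv2.minAreaRect((P[:,:2]*1000).astype(np.float32))
    if s[0]<s[1]: s=s[::-1]; a+=90
    a=(a+90)%180-90
    return np.round(c,1),np.round(s,1),round(a,1)
def clean(P):  # trim outliers
    lo,hi=np.percentile(P,[1,99],axis=0); return P[((P>=lo-.002)&(P<=hi+.002)).all(1)]
E
python3 - <<'E'
from h import *
im=optics.get_image('top'); c,ok=cloud(im)
for l in ['lane_cassette','lane_carton','carrier']:
    r=optics.silhouettes(l,im)
    if r:
        m=r[0]['pixels']&ok; P=clean(c[m]); print(l,round(r[0]['p'],2),m.sum(),rect(P),np.round(P.min(0),3),np.round(P.max(0),3))
for l in ['cassette_front','carton_front']:
    for r in optics.silhouettes(l,im):
        m=r['pixels']&ok; P=c[m]; v,u=np.nonzero(m)
        print(l,round(r['p'],2),m.sum(),(u.mean().round(),v.mean().round()),'zmax',np.percentile(P[:,2],[5,50,98]).round(3))
R=lambda u0,v0,u1,v1,z0,z1:(lambda P:P[(P[:,2]>z0)&(P[:,2]<z1)])(c[v0:v1,u0:u1][ok[v0:v1,u0:u1]])
for n,b in dict(n1=(440,145,490,205),n2=(435,207,495,262)).items():
    print(n,'body+cap',rect(R(*b,.057,.08)),'cap',rect(R(*b,.067,.08)),'body',rect(R(*b,.057,.066)))
P=R(145,212,205,265,.06,.08);print('carton_new',rect(P),np.median(P[:,2]))
# lane packs
for n,b in dict(cass=(375,150,425,255),cart=(205,170,262,265)).items():
    P=R(*b,.075,.16); print(n,rect(P))
    A=np.c_[P[:,:2],np.ones(len(P))];k=np.linalg.lstsq(A,P[:,2],rcond=None)[0];print('plane',k, np.degrees(np.arctan(np.hypot(*k[:2]))),'dir',np.degrees(np.arctan2(k[1],k[0])))
# carrier by height
P=R(285,115,350,235,.016,.03);print('carrier rim',rect(P),np.median(P[:,2]))
b=(285,115,350,235);P=R(*b,-.002,.006);print('bench z',np.median(P[:,2]))
for v0,v1 in((130,170),(172,225)):
    P=R(298,v0,340,v1,.003,.014); print('pocket',len(P),rect(clean(P)),np.median(P[:,2]))
# lane free upper part rails
for n,b in dict(cass=(372,112,418,168),cart=(218,122,272,183)).items():
    P=R(*b,.02,.12); print('lane up',n,rect(P),P.max(0),P.min(0))
E
```

```text
lane_cassette 0.91 2136 (array([ 556.7, -175.6]), array([279.7,  59.9]), 4.1) [ 0.418 -0.214 -0.001] [ 0.696 -0.137  0.091]
lane_carton 0.75 3035 (array([553.4, 176.6]), array([294.7,  82.7]), -5.0) [ 0.404  0.125 -0.003] [0.698 0.217 0.09 ]
carrier 0.85 4441 (array([586. ,   2.8]), array([251.8, 104. ]), -5.9) [ 0.461 -0.056  0.003] [0.711 0.06  0.026]
cassette_front 0.71 673 (np.float64(399.0), np.float64(224.0)) zmax [0.051 0.092 0.107]
n1 body+cap (array([ 566. , -345.3]), array([76.7, 33.3]), 6.2) cap (array([ 565.5, -346.2]), array([61.5, 24. ]), 5.8) body (array([ 566. , -345.3]), array([76.7, 33.3]), 6.2)
n2 body+cap (array([ 426.1, -329.3]), array([77.1, 35.3]), 22.1) cap (array([ 425.7, -328.6]), array([62.5, 26.5]), 24.2) body (array([ 426.1, -329.3]), array([77.1, 35.3]), 22.1)
carton_new (array([425.7, 336.6]), array([69.3, 58. ]), 1.4) 0.06763104741469161
cass (array([ 517.6, -180.8]), array([212. ,  57.1]), 5.9)
plane [ 0.16538809 -0.27780112 -0.02979263] 17.916324487761273 dir -59.232669496705974
cart (array([489.7, 181.7]), array([189.4,  62.3]), -9.0)
plane [ 0.19351849  0.10288328 -0.0077529 ] 12.361911843056124 dir 27.997155479412676
carrier rim (array([586.5,   2.7]), array([252.7, 104.3]), -5.9) 0.021700261712301938
bench z 0.00014163993323929036
pocket 1144 (array([636.9,  -2.5]), array([90.5, 78.2]), -5.7) 0.007833166203029762
pocket 932 (array([519.2,   9.9]), array([99.6, 53.9]), -6.0) 0.007700040099440919
lane up cass (array([ 656.5, -168.6]), array([153.8,  59.6]), 3.7) [ 0.73169474 -0.13445958  0.09255297] [ 0.58153321 -0.20188138  0.02180981]
lane up cart (array([616. , 171.3]), array([130.5,  82.1]), -5.1) [0.68433914 0.21691538 0.09423617] [0.55284427 0.12533429 0.02019324]
```

```bash
cat > plan.py <<'E'
# plan.py x y z yaw(deg, tool x axis; from json-tracked commanded pose) ; prints shift/turn and rows
import json,sys,math
S=json.load(open('cmd.json'))
def go(*w):
    """w: list of (x,y,z,yaw) in mm/deg; prints rows relative to present commanded pose; tracks last"""
    x0,y0,z0,a0=S['p']; c,s=math.cos(math.radians(a0)),math.sin(math.radians(a0)); q=S['p']
    for x,y,z,a in w:
        dx,dy=x-x0,y-y0
        X=round((c*dx+s*dy)/1000,3);Y=round((s*dx-c*dy)/1000,3);Z=round((z0-z)/1000,3);T=round(-math.radians(a-a0),3)
        d=math.dist(q[:3],(x,y,z)); n=max(math.ceil(d/50),math.ceil(abs(a-q[3])/8.59))
        # pose really commanded after rounding
        q=[x0+1000*(c*X+s*Y),y0+1000*(s*X-c*Y),z0-1000*Z,a0-math.degrees(T)]
        print({'x':X,'y':Y,'z':Z,'turn':T},'rows>=',n)
    S['p']=q; json.dump(S,open('cmd.json','w'))
E
echo '{"p":[200,-539,205,20.4]}' > cmd.json
python3 - <<'E'
from h import *
z=np.load('top1.npz');c,ok=z['c'],z['ok']
t=np.tan(np.radians(12))
for n,b,(cx,cy,yw),hh,w in (('cass',(365,105,425,255),(558,-175.6,4.1),62,34),('cart',(205,112,275,265),(555,176.6,-5.0),68,56)):
    P=c[b[1]:b[3],b[0]:b[2]][ok[b[1]:b[3],b[0]:b[2]]]*1000
    a=np.radians(yw);R=np.array([[np.cos(a),np.sin(a)],[-np.sin(a),np.cos(a)]])
    L=(P[:,:2]-[cx,cy])@R.T
    dx,dz=L[:,0]+135,P[:,2]-22; k=np.radians(12)
    s=dx*np.cos(k)+dz*np.sin(k); h=-dx*np.sin(k)+dz*np.cos(k); y=L[:,1]
    near=(abs(y)<60)&(s>-20)&(s<300)
    m=near&(h>hh-5)&(h<hh+14)
    print(n,'top n',m.sum(),'s',np.percentile(s[m],[0.5,2,98,99.5]).round(1),'y',np.percentile(y[m],[1,3,97,99]).round(1),'h',np.percentile(h[m],[10,50,90]).round(1))
    A=np.polyfit(s[m],y[m],1);print(' y mid slope',np.degrees(A[0]).round(2))
    if n=='cass':
        cp=m&(h>68); hist=np.histogram(s[cp],bins=np.arange(-10,200,5));print(list(zip(hist[1].astype(int),hist[0])))
    r=near&(h>9)&(h<18)
    for s0 in range(160,280,25):
        q=r&(s>s0)&(s<s0+25);
        if q.sum():print('  rail',s0,np.percentile(y[q],[2,98]).round(1),h[q].mean().round(1))
    bd=near&(abs(y)<20)&(s>160)&(h<8)&(h>-12);print(' bed h',np.percentile(h[bd],[50,90,98]).round(1),'rail s max',np.percentile(s[r],99.5).round(1), 'stop', np.percentile(s[near&(h>15)&(h<34)&(s<8)],[1,50,99]).round(1))
E
```

```text
cass top n 1134 s [  2.1   4.9 153.9 156.4] y [-15.6 -14.4  17.6  18.2] h [59.5 62.5 72.5]
 y mid slope -0.17
[(np.int64(-10), np.int64(0)), (np.int64(-5), np.int64(0)), (np.int64(0), np.int64(0)), (np.int64(5), np.int64(5)), (np.int64(10), np.int64(19)), (np.int64(15), np.int64(28)), (np.int64(20), np.int64(26)), (np.int64(25), np.int64(25)), (np.int64(30), np.int64(5)), (np.int64(35), np.int64(0)), (np.int64(40), np.int64(0)), (np.int64(45), np.int64(5)), (np.int64(50), np.int64(20)), (np.int64(55), np.int64(27)), (np.int64(60), np.int64(29)), (np.int64(65), np.int64(19)), (np.int64(70), np.int64(7)), (np.int64(75), np.int64(0)), (np.int64(80), np.int64(0)), (np.int64(85), np.int64(10)), (np.int64(90), np.int64(26)), (np.int64(95), np.int64(29)), (np.int64(100), np.int64(25)), (np.int64(105), np.int64(19)), (np.int64(110), np.int64(0)), (np.int64(115), np.int64(0)), (np.int64(120), np.int64(0)), (np.int64(125), np.int64(11)), (np.int64(130), np.int64(25)), (np.int64(135), np.int64(28)), (np.int64(140), np.int64(24)), (np.int64(145), np.int64(19)), (np.int64(150), np.int64(1)), (np.int64(155), np.int64(0)), (np.int64(160), np.int64(0)), (np.int64(165), np.int64(0)), (np.int64(170), np.int64(0)), (np.int64(175), np.int64(0)), (np.int64(180), np.int64(0)), (np.int64(185), np.int64(0)), (np.int64(190), np.int64(0))]
  rail 160 [-28.8  29.2] 12.7
  rail 185 [-29.5  29.4] 12.8
  rail 210 [-29.5  29.2] 13.0
  rail 235 [-29.3  29.4] 13.3
  rail 260 [-29.1  28.7] 12.9
 bed h [-1.8  0.5  1.8] rail s max 273.5 stop [-2.5  0.3  6.1]
cart top n 1720 s [ -9.4  -7.2 128.3 130.4] y [-28.2 -26.6  27.5  29.4] h [67.9 69.8 71.5]
 y mid slope -1.6
  rail 160 [-40.1  40. ] 14.3
  rail 185 [-40.2  40.6] 14.5
  rail 210 [-40.7  40.2] 14.5
  rail 235 [-41.   40.1] 14.0
  rail 260 [-40.7  40.2] 15.3
 bed h [-0.6  2.3  3.8] rail s max 262.8 stop [-13.1  -7.8   7.8]
```

```bash
python3 -c "
from plan import *
go((453,-182,180,4.1))"
```

```text
{'x': 0.362, 'y': -0.246, 'z': 0.025, 'turn': 0.284} rows>= 9
```

Emit:
{"fn": "play_rows", "kwargs": {
  "steps": [
    {"gripper": 0.07,"x": 0.362,"y": -0.246,"z": 0.025,"turn": 0.284},
    {"gripper": 0.07,"x": 0.362,"y": -0.246,"z": 0.025,"turn": 0.284},
    {"gripper": 0.07,"x": 0.362,"y": -0.246,"z": 0.025,"turn": 0.284},
    {"gripper": 0.07,"x": 0.362,"y": -0.246,"z": 0.025,"turn": 0.284},
    {"gripper": 0.07,"x": 0.362,"y": -0.246,"z": 0.025,"turn": 0.284},
    {"gripper": 0.07,"x": 0.362,"y": -0.246,"z": 0.025,"turn": 0.284},
    {"gripper": 0.07,"x": 0.362,"y": -0.246,"z": 0.025,"turn": 0.284},
    {"gripper": 0.07,"x": 0.362,"y": -0.246,"z": 0.025,"turn": 0.284},
    {"gripper": 0.07,"x": 0.362,"y": -0.246,"z": 0.025,"turn": 0.284},
    {"gripper": 0.07,"x": 0.362,"y": -0.246,"z": 0.025,"turn": 0.284},
    {"gripper": 0.07,"x": 0.362,"y": -0.246,"z": 0.025,"turn": 0.284},
    {"gripper": 0.07,"x": 0.362,"y": -0.246,"z": 0.025,"turn": 0.284}
  ],
  "force": 15
}}

```text
time: 1.85
eef_pos: [0.4535, -0.1832, 0.1805]
tcp_rot: [[0.997, 0.071, -0.0], [0.071, -0.997, -0.001], [-0.0, 0.001, -1.0]]
contact_force: [-0.0, -0.0, 0.3]
width: 0.0699
```

```bash
python3 -c "
from plan import *
go((453,-182,53,4.1))
go((432,-183.5,153,4.1))
import json
from h import *
o=telemetry.get_obs();print(o['eef_pos'],np.degrees(np.arctan2(o['tcp_rot'][1][0],o['tcp_rot'][0][0])),o['time'])
im=optics.get_image('wrist');save(im,'w1.png')"
```

```text
{'x': -0.001, 'y': -0.0, 'z': 0.127, 'turn': 0.0} rows>= 3
{'x': -0.021, 'y': -0.0, 'z': -0.1, 'turn': 0.0} rows>= 3
[ 0.45351839 -0.18320104  0.18053032] 4.0593768517365145 1.85
```

View pics/w1.png

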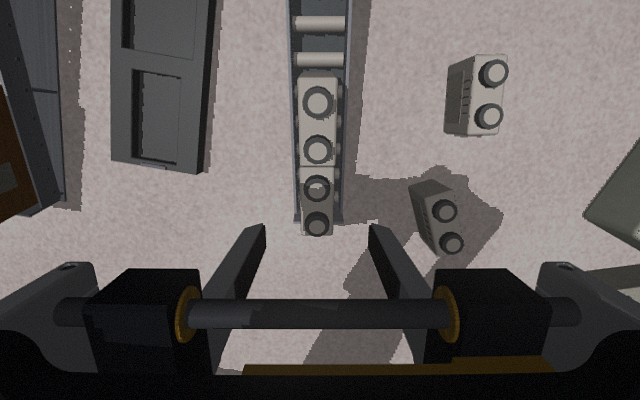

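The wrist view shows the front cassette at px (316,205), centred between the fingertips at 250 and 385. It is aligned, so I'll descend and grip.

Emit:
{"fn": "play_rows", "kwargs": {
  "steps": [
    {"gripper": 0.07,"x": -0.001,"z": 0.09},
    {"gripper": 0.07,"x": -0.001,"z": 0.09},
    {"gripper": 0.07,"x": -0.001,"z": 0.127},
    {"gripper": 0.07,"x": -0.001,"z": 0.127},
    {"gripper": 0.07,"x": -0.001,"z": 0.127},
    {"gripper": 0.02,"x": -0.001,"z": 0.127},
    {"gripper": 0.02,"x": -0.001,"z": 0.127},
    {"gripper": 0.02,"x": -0.001,"z": 0.127},
    {"gripper": 0.02,"x": -0.001,"z": 0.127},
    {"gripper": 0.02,"x": -0.001,"z": 0.127},
    {"gripper": 0.02,"x": -0.001,"z": 0.127},
    {"gripper": 0.02,"x": -0.001,"z": 0.127}
  ],
  "force": 15
}}

```text
invalid input
```

Emit:
{"fn": "play_rows", "kwargs": {
  "steps": [
    {"gripper": 0.07,"x": -0.001,"y": 0.0,"z": 0.09,"turn": 0.0},
    {"gripper": 0.07,"x": -0.001,"y": 0.0,"z": 0.09,"turn": 0.0},
    {"gripper": 0.07,"x": -0.001,"y": 0.0,"z": 0.127,"turn": 0.0},
    {"gripper": 0.07,"x": -0.001,"y": 0.0,"z": 0.127,"turn": 0.0},
    {"gripper": 0.07,"x": -0.001,"y": 0.0,"z": 0.127,"turn": 0.0},
    {"gripper": 0.02,"x": -0.001,"y": 0.0,"z": 0.127,"turn": 0.0},
    {"gripper": 0.02,"x": -0.001,"y": 0.0,"z": 0.127,"turn": 0.0},
    {"gripper": 0.02,"x": -0.001,"y": 0.0,"z": 0.127,"turn": 0.0},
    {"gripper": 0.02,"x": -0.001,"y": 0.0,"z": 0.127,"turn": 0.0},
    {"gripper": 0.02,"x": -0.001,"y": 0.0,"z": 0.127,"turn": 0.0},
    {"gripper": 0.02,"x": -0.001,"y": 0.0,"z": 0.127,"turn": 0.0},
    {"gripper": 0.02,"x": -0.001,"y": 0.0,"z": 0.127,"turn": 0.0}
  ],
  "force": 15
}}

```text
time: 3.1
eef_pos: [0.4534, -0.1829, 0.0542]
tcp_rot: [[0.997, 0.072, 0.001], [0.072, -0.997, -0.001], [0.001, 0.001, -1.0]]
contact_force: [-0.7, -0.9, 5.0]
width: 0.0338
```

Emit:
{"fn": "play_rows", "kwargs": {
  "steps": [
    {"gripper": 0.02,"x": -0.005,"y": 0.0,"z": -0.02,"turn": 0.0},
    {"gripper": 0.02,"x": -0.009,"y": 0.0,"z": -0.04,"turn": 0.0},
    {"gripper": 0.02,"x": -0.015,"y": 0.0,"z": -0.07,"turn": 0.0},
    {"gripper": 0.02,"x": -0.021,"y": 0.0,"z": -0.1,"turn": 0.0},
    {"gripper": 0.02,"x": -0.021,"y": 0.0,"z": -0.1,"turn": 0.0},
    {"gripper": 0.02,"x": -0.021,"y": 0.0,"z": -0.1,"turn": 0.0}
  ]
}}

```text
time: 3.7
eef_pos: [0.4318, -0.1836, 0.1528]
tcp_rot: [[0.997, 0.072, -0.0], [0.072, -0.997, 0.0], [0.0, -0.0, -1.0]]
contact_force: [-0.1, -0.9, -1.6]
width: 0.0339
```

```bash
python3 -c "
from plan import *
go((515,10,150,-5.8))
go((515,10,50,-5.8))
go((515,10,32,-5.8))
from h import *
im=optics.get_image('side');save(im,'s2.png')"
```

```text
{'x': 0.097, 'y': -0.187, 'z': 0.003, 'turn': 0.173} rows>= 5
{'x': 0.0, 'y': -0.0, 'z': 0.1, 'turn': 0.0} rows>= 3
{'x': 0.0, 'y': -0.0, 'z': 0.018, 'turn': 0.0} rows>= 1
```

View pics/s2.png

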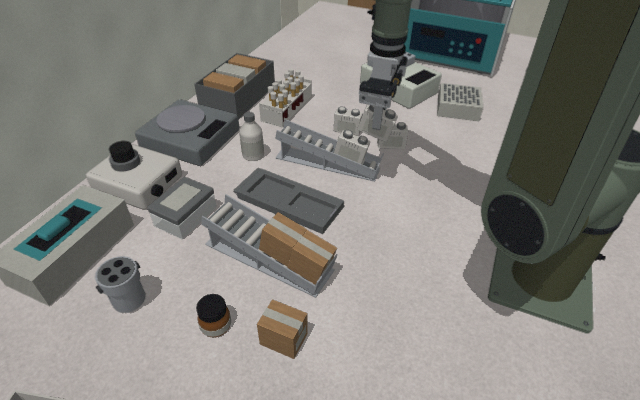

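The side view shows the old cassette held at px (397,132) and the second one still in the lane at (352,147). Next is the move to the pocket.

Emit:
{"fn": "play_rows", "kwargs": {
  "steps": [
    {"gripper": 0.02,"x": 0.097,"y": -0.187,"z": 0.003,"turn": 0.173},
    {"gripper": 0.02,"x": 0.097,"y": -0.187,"z": 0.003,"turn": 0.173},
    {"gripper": 0.02,"x": 0.097,"y": -0.187,"z": 0.003,"turn": 0.173},
    {"gripper": 0.02,"x": 0.097,"y": -0.187,"z": 0.003,"turn": 0.173},
    {"gripper": 0.02,"x": 0.097,"y": -0.187,"z": 0.003,"turn": 0.173},
    {"gripper": 0.02,"x": 0.097,"y": -0.187,"z": 0.003,"turn": 0.173},
    {"gripper": 0.02,"x": 0.097,"y": -0.187,"z": 0.003,"turn": 0.173},
    {"gripper": 0.02,"x": 0.097,"y": -0.187,"z": 0.103,"turn": 0.173},
    {"gripper": 0.02,"x": 0.097,"y": -0.187,"z": 0.103,"turn": 0.173},
    {"gripper": 0.02,"x": 0.097,"y": -0.187,"z": 0.103,"turn": 0.173},
    {"gripper": 0.02,"x": 0.097,"y": -0.187,"z": 0.103,"turn": 0.173}
  ]
}}

```text
time: 4.85
eef_pos: [0.5138, 0.0086, 0.0495]
tcp_rot: [[0.995, -0.103, -0.004], [-0.103, -0.995, 0.0], [-0.004, -0.0, -1.0]]
contact_force: [1.3, 0.2, -1.5]
width: 0.0341
```

Emit:
{"fn": "play_rows", "kwargs": {
  "steps": [
    {"gripper": 0.02,"x": 0.0,"y": 0.0,"z": 0.006,"turn": 0.0},
    {"gripper": 0.02,"x": 0.0,"y": 0.0,"z": 0.01,"turn": 0.0},
    {"gripper": 0.02,"x": 0.0,"y": 0.0,"z": 0.013,"turn": 0.0},
    {"gripper": 0.02,"x": 0.0,"y": 0.0,"z": 0.016,"turn": 0.0},
    {"gripper": 0.02,"x": 0.0,"y": 0.0,"z": 0.018,"turn": 0.0},
    {"gripper": 0.02,"x": 0.0,"y": 0.0,"z": 0.018,"turn": 0.0}
  ],
  "force": 6
}}

```text
time: 5.45
eef_pos: [0.5203, 0.0088, 0.0357]
tcp_rot: [[0.995, -0.101, 0.01], [-0.101, -0.995, -0.002], [0.011, 0.001, -1.0]]
contact_force: [4.5, -1.7, 4.2]
width: 0.0341
```

Emit:
{"fn": "play_rows", "kwargs": {
  "steps": [
    {"gripper": 0.06,"x": 0.0,"y": 0.0,"z": 0.0,"turn": 0.0},
    {"gripper": 0.06,"x": 0.0,"y": 0.0,"z": 0.0,"turn": 0.0},
    {"gripper": 0.06,"x": 0.0,"y": 0.0,"z": 0.0,"turn": 0.0},
    {"gripper": 0.06,"x": 0.0,"y": 0.0,"z": 0.0,"turn": 0.0},
    {"gripper": 0.06,"x": 0.0,"y": 0.0,"z": -0.118,"turn": 0.0},
    {"gripper": 0.06,"x": 0.0,"y": 0.0,"z": -0.118,"turn": 0.0},
    {"gripper": 0.06,"x": 0.0,"y": 0.0,"z": -0.118,"turn": 0.0},
    {"gripper": 0.06,"x": 0.0,"y": 0.0,"z": -0.118,"turn": 0.0}
  ]
}}

```text
time: 6.25
eef_pos: [0.5181, 0.0093, 0.1541]
tcp_rot: [[0.995, -0.101, 0.008], [-0.101, -0.995, -0.001], [0.008, 0.0, -1.0]]
contact_force: [-1.0, 0.6, -0.1]
width: 0.0599
```

```bash
cat >> plan.py <<'E'
import numpy as np
LANES=dict(cass=(558.5,-175.5,4.1),cart=(545.5,177.4,-5.0))
def lane(n,s,h,dy=0):
    cx,cy,yw=LANES[n];k=math.radians(12);a=math.radians(yw)
    x=-135+s*math.cos(k)-h*math.sin(k);z=22+s*math.sin(k)+h*math.cos(k)
    return cx+x*math.cos(a)-dy*math.sin(a),cy+x*math.sin(a)+dy*math.cos(a),z,yw
E
python3 -c "
from plan import *
S['p']=[515,10,150,-5.8]
x,y,z,a=lane('cart',35,47); print(x,y,z-19)
go((x,y,190,a),(x,y,z-19,a))
from h import *
o=telemetry.get_obs();print(o['eef_pos'],o['width'])
im=optics.get_image('side');save(im,'s3.png')"
```

```text
435.3839420096853 187.03390674631578 56.24984641311045
{'x': -0.097, 'y': -0.168, 'z': -0.04, 'turn': -0.014} rows>= 4
{'x': -0.097, 'y': -0.168, 'z': 0.094, 'turn': -0.014} rows>= 3
[0.51806606 0.00927633 0.15411817] 0.05985614564222272
```

View pics/s3.png

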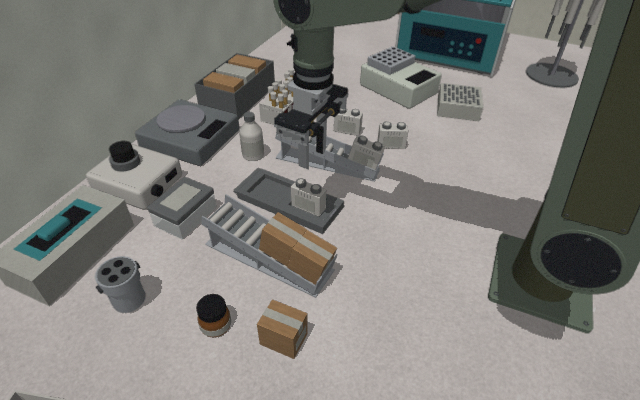

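The side view shows the old cassette upright in the narrow pocket at px (308,197), and the second one has slid to the stop at (367,152). Next is the carton.

Emit:
{"fn": "play_rows", "kwargs": {
  "steps": [
    {"gripper": 0.08,"x": -0.097,"y": -0.168,"z": -0.04,"turn": -0.014},
    {"gripper": 0.08,"x": -0.097,"y": -0.168,"z": -0.04,"turn": -0.014},
    {"gripper": 0.08,"x": -0.097,"y": -0.168,"z": -0.04,"turn": -0.014},
    {"gripper": 0.08,"x": -0.097,"y": -0.168,"z": -0.04,"turn": -0.014},
    {"gripper": 0.08,"x": -0.097,"y": -0.168,"z": -0.04,"turn": -0.014},
    {"gripper": 0.08,"x": -0.097,"y": -0.168,"z": -0.04,"turn": -0.014},
    {"gripper": 0.08,"x": -0.097,"y": -0.168,"z": 0.0,"turn": -0.014},
    {"gripper": 0.08,"x": -0.097,"y": -0.168,"z": 0.0,"turn": -0.014},
    {"gripper": 0.08,"x": -0.097,"y": -0.168,"z": 0.0,"turn": -0.014}
  ]
}}

```text
time: 7.2
eef_pos: [0.4346, 0.1849, 0.1486]
tcp_rot: [[0.996, -0.089, -0.005], [-0.089, -0.996, -0.001], [-0.005, 0.002, -1.0]]
contact_force: [0.4, 0.3, 0.3]
width: 0.08
```

```bash
python3 -c "
from h import *
o=telemetry.get_obs();print(o['eef_pos'],o['width'])
im=optics.get_image('wrist');save(im,'w3.png')"
```

```text
[0.43461983 0.18490188 0.1486383 ] 0.08004905410827436
```

View pics/w3.png

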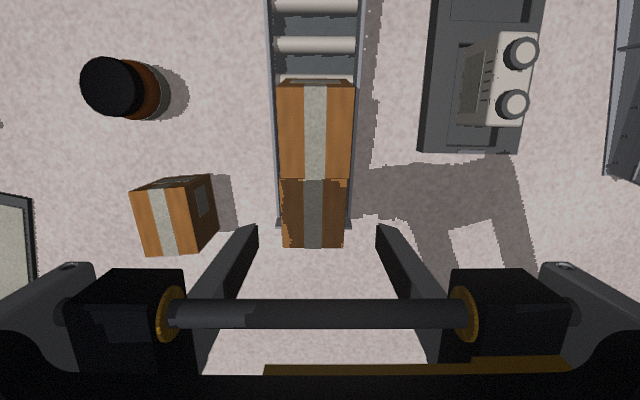

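The wrist view shows the front carton at px (314,212) and the fingertip midpoint at 317, so it is aligned. Descending and gripping.

Emit:
{"fn": "play_rows", "kwargs": {
  "steps": [
    {"gripper": 0.08,"x": 0.0,"y": 0.0,"z": 0.06,"turn": 0.0},
    {"gripper": 0.08,"x": 0.0,"y": 0.0,"z": 0.06,"turn": 0.0},
    {"gripper": 0.08,"x": 0.0,"y": 0.0,"z": 0.094,"turn": 0.0},
    {"gripper": 0.08,"x": 0.0,"y": 0.0,"z": 0.094,"turn": 0.0},
    {"gripper": 0.08,"x": 0.0,"y": 0.0,"z": 0.094,"turn": 0.0},
    {"gripper": 0.04,"x": 0.0,"y": 0.0,"z": 0.094,"turn": 0.0},
    {"gripper": 0.04,"x": 0.0,"y": 0.0,"z": 0.094,"turn": 0.0},
    {"gripper": 0.04,"x": 0.0,"y": 0.0,"z": 0.094,"turn": 0.0},
    {"gripper": 0.04,"x": 0.0,"y": 0.0,"z": 0.094,"turn": 0.0},
    {"gripper": 0.04,"x": 0.0,"y": 0.0,"z": 0.094,"turn": 0.0},
    {"gripper": 0.04,"x": 0.0,"y": 0.0,"z": 0.094,"turn": 0.0}
  ],
  "force": 15
}}

```text
time: 8.35
eef_pos: [0.4369, 0.1873, 0.0578]
tcp_rot: [[0.996, -0.087, 0.002], [-0.087, -0.996, 0.002], [0.002, -0.002, -1.0]]
contact_force: [-1.8, 1.8, 6.6]
width: 0.0561
```

Emit:
{"fn": "play_rows", "kwargs": {
  "steps": [
    {"gripper": 0.04,"x": -0.005,"y": 0.0,"z": -0.02,"turn": 0.0},
    {"gripper": 0.04,"x": -0.009,"y": 0.0,"z": -0.04,"turn": 0.0},
    {"gripper": 0.04,"x": -0.015,"y": 0.0,"z": -0.07,"turn": 0.0},
    {"gripper": 0.04,"x": -0.021,"y": 0.0,"z": -0.1,"turn": 0.0},
    {"gripper": 0.04,"x": -0.021,"y": 0.0,"z": -0.12,"turn": 0.0},
    {"gripper": 0.04,"x": -0.021,"y": 0.0,"z": -0.14,"turn": 0.0},
    {"gripper": 0.04,"x": -0.021,"y": 0.0,"z": -0.14,"turn": 0.0}
  ]
}}

```text
time: 9.05
eef_pos: [0.4165, 0.1886, 0.1988]
tcp_rot: [[0.996, -0.087, 0.005], [-0.087, -0.996, 0.001], [0.005, -0.001, -1.0]]
contact_force: [0.8, 0.1, -2.0]
width: 0.0557
```

```bash
python3 -c "
from plan import *
S['p'][0]-=21;S['p'][1]+=2;S['p'][2]+=140;print(S['p'])
from h import *
print(telemetry.get_obs()['eef_pos'])
go((631,-2,S['p'][2],-5.8),(631,-2,54,-5.8))
im=optics.get_image('side');save(im,'s4.png')
im=optics.get_image('top');c,ok=cloud(im);P=c[160:240,295:345].reshape(-1,3);P=P[(P[:,2]>.064)&(P[:,2]<.09)];print(len(P), rect(P) if len(P) else 0)"
```

```text
[414.47402917034253, 188.94241990998222, 196.0, -4.997859086816847]
[0.41653562 0.18859355 0.19880991]
{'x': 0.232, 'y': 0.171, 'z': 0.0, 'turn': 0.014} rows>= 6
{'x': 0.232, 'y': 0.171, 'z': 0.142, 'turn': 0.014} rows>= 3
515 (array([529.3,   7.5]), array([78.3, 34.6]), -6.3)
```

View pics/s4.png

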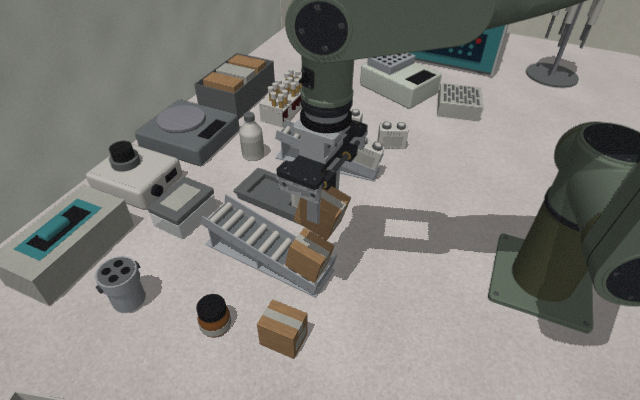

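The side view shows the carton held at px (323,212), and the next carton has slid to the stop at (310,258). The placed cassette measures about 10 mm off the pocket centre but is inside the pocket, and the limit is 14 mm.

Emit:
{"fn": "play_rows", "kwargs": {
  "steps": [
    {"gripper": 0.04,"x": 0.232,"y": 0.171,"z": 0.0,"turn": 0.014},
    {"gripper": 0.04,"x": 0.232,"y": 0.171,"z": 0.0,"turn": 0.014},
    {"gripper": 0.04,"x": 0.232,"y": 0.171,"z": 0.0,"turn": 0.014},
    {"gripper": 0.04,"x": 0.232,"y": 0.171,"z": 0.0,"turn": 0.014},
    {"gripper": 0.04,"x": 0.232,"y": 0.171,"z": 0.0,"turn": 0.014},
    {"gripper": 0.04,"x": 0.232,"y": 0.171,"z": 0.0,"turn": 0.014},
    {"gripper": 0.04,"x": 0.232,"y": 0.171,"z": 0.0,"turn": 0.014},
    {"gripper": 0.04,"x": 0.232,"y": 0.171,"z": 0.0,"turn": 0.014},
    {"gripper": 0.04,"x": 0.232,"y": 0.171,"z": 0.09,"turn": 0.014},
    {"gripper": 0.04,"x": 0.232,"y": 0.171,"z": 0.09,"turn": 0.014},
    {"gripper": 0.04,"x": 0.232,"y": 0.171,"z": 0.142,"turn": 0.014},
    {"gripper": 0.04,"x": 0.232,"y": 0.171,"z": 0.142,"turn": 0.014},
    {"gripper": 0.04,"x": 0.232,"y": 0.171,"z": 0.142,"turn": 0.014},
    {"gripper": 0.04,"x": 0.232,"y": 0.171,"z": 0.142,"turn": 0.014}
  ]
}}

```text
time: 10.55
eef_pos: [0.6327, -0.0018, 0.0571]
tcp_rot: [[0.995, -0.1, 0.004], [-0.1, -0.995, -0.0], [0.004, 0.0, -1.0]]
contact_force: [0.4, 0.8, -1.8]
width: 0.0562
```

Emit:
{"fn": "play_rows", "kwargs": {
  "steps": [
    {"gripper": 0.04,"x": 0.0,"y": 0.0,"z": 0.005,"turn": 0.0},
    {"gripper": 0.04,"x": 0.0,"y": 0.0,"z": 0.01,"turn": 0.0},
    {"gripper": 0.04,"x": 0.0,"y": 0.0,"z": 0.013,"turn": 0.0},
    {"gripper": 0.04,"x": 0.0,"y": 0.0,"z": 0.016,"turn": 0.0},
    {"gripper": 0.04,"x": 0.0,"y": 0.0,"z": 0.018,"turn": 0.0},
    {"gripper": 0.04,"x": 0.0,"y": 0.0,"z": 0.018,"turn": 0.0}
  ],
  "force": 6
}}

```text
time: 11.15
eef_pos: [0.6356, -0.0026, 0.0398]
tcp_rot: [[0.995, -0.101, 0.01], [-0.101, -0.995, -0.001], [0.01, -0.0, -1.0]]
contact_force: [2.8, 0.7, 4.5]
width: 0.0562
```

Emit:
{"fn": "play_rows", "kwargs": {
  "steps": [
    {"gripper": 0.08,"x": 0.0,"y": 0.0,"z": 0.0,"turn": 0.0},
    {"gripper": 0.08,"x": 0.0,"y": 0.0,"z": 0.0,"turn": 0.0},
    {"gripper": 0.08,"x": 0.0,"y": 0.0,"z": 0.0,"turn": 0.0},
    {"gripper": 0.08,"x": 0.0,"y": 0.0,"z": 0.0,"turn": 0.0},
    {"gripper": 0.08,"x": 0.0,"y": 0.0,"z": -0.164,"turn": 0.0},
    {"gripper": 0.08,"x": 0.0,"y": 0.0,"z": -0.164,"turn": 0.0},
    {"gripper": 0.08,"x": 0.0,"y": 0.0,"z": -0.164,"turn": 0.0},
    {"gripper": 0.08,"x": 0.0,"y": 0.0,"z": -0.164,"turn": 0.0},
    {"gripper": 0.08,"x": 0.0,"y": 0.0,"z": -0.164,"turn": 0.0}
  ]
}}

```text
time: 12.05
eef_pos: [0.6331, -0.0024, 0.204]
tcp_rot: [[0.995, -0.101, 0.007], [-0.101, -0.995, -0.001], [0.007, 0.0, -1.0]]
contact_force: [-0.2, 0.3, 0.7]
width: 0.08
```

```bash
python3 -c "
from plan import *
S['p'][2]=200;print(S['p'])
from h import *
print(telemetry.get_obs()['eef_pos'])
go((425.7,336.6,120,1.4))
im=optics.get_image('side');save(im,'s5.png')"
```

```text
[630.6946877809557, -1.6189266165174274, 200, -5.8]
[ 0.63314175 -0.00244472  0.2039771 ]
{'x': -0.238, 'y': -0.316, 'z': 0.08, 'turn': -0.126} rows>= 9
```

View pics/s5.png

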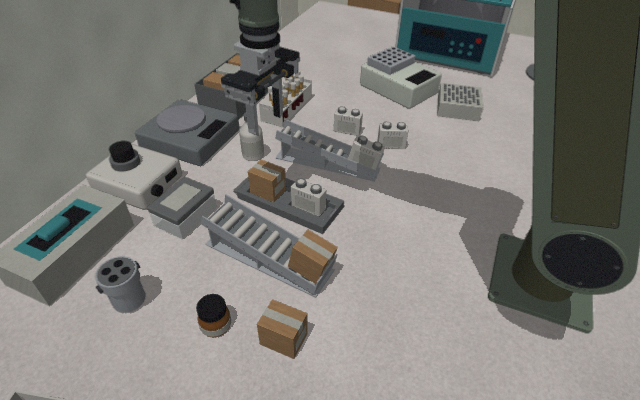

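The side view shows the carton upright in the wide pocket at px (266,180). Next is the new carton, on the bench at (283,327).

Emit:
{"fn": "play_rows", "kwargs": {
  "steps": [
    {"gripper": 0.08,"x": -0.238,"y": -0.316,"z": 0.0,"turn": -0.126},
    {"gripper": 0.08,"x": -0.238,"y": -0.316,"z": 0.0,"turn": -0.126},
    {"gripper": 0.08,"x": -0.238,"y": -0.316,"z": 0.0,"turn": -0.126},
    {"gripper": 0.08,"x": -0.238,"y": -0.316,"z": 0.0,"turn": -0.126},
    {"gripper": 0.08,"x": -0.238,"y": -0.316,"z": 0.0,"turn": -0.126},
    {"gripper": 0.08,"x": -0.238,"y": -0.316,"z": 0.0,"turn": -0.126},
    {"gripper": 0.08,"x": -0.238,"y": -0.316,"z": 0.0,"turn": -0.126},
    {"gripper": 0.08,"x": -0.238,"y": -0.316,"z": 0.0,"turn": -0.126},
    {"gripper": 0.08,"x": -0.238,"y": -0.316,"z": 0.0,"turn": -0.126},
    {"gripper": 0.08,"x": -0.238,"y": -0.316,"z": 0.08,"turn": -0.126},
    {"gripper": 0.08,"x": -0.238,"y": -0.316,"z": 0.08,"turn": -0.126},
    {"gripper": 0.08,"x": -0.238,"y": -0.316,"z": 0.08,"turn": -0.126},
    {"gripper": 0.08,"x": -0.238,"y": -0.316,"z": 0.08,"turn": -0.126}
  ]
}}

```text
time: 13.4
eef_pos: [0.4252, 0.3347, 0.1184]
tcp_rot: [[1.0, 0.024, -0.004], [0.024, -1.0, -0.003], [-0.004, 0.003, -1.0]]
contact_force: [0.9, -0.2, 1.2]
width: 0.0798
```

```bash
python3 -c "
from h import *
o=telemetry.get_obs();print(o['eef_pos'],np.degrees(np.arctan2(o['tcp_rot'][1][0],o['tcp_rot'][0][0])))
im=optics.get_image('wrist');save(im,'w6.png')
c,ok=cloud(im);P=c[ok];P=P[(P[:,2]>.062)&(P[:,2]<.072)&(abs(P[:,0]-.426)<.06)&(abs(P[:,1]-.337)<.045)]
print(len(P),rect(P))"
```

```text
[0.42519987 0.33474285 0.1184107 ] 1.3711216300531759
5173 (array([426.5, 336.1]), array([71.6, 55.7]), -0.4)
```

View pics/w6.png

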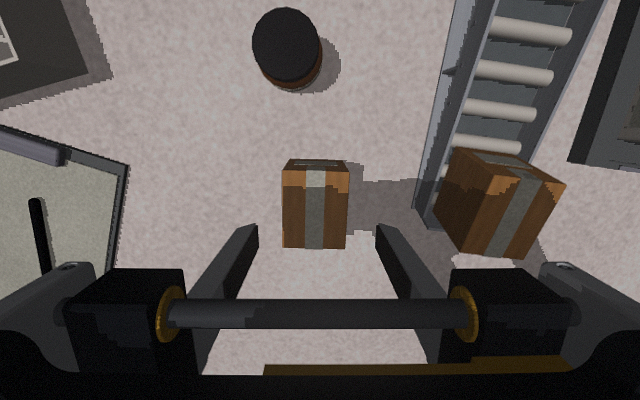

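The wrist view shows the new carton centred at px (315,205), and the cloud agrees: (426.5,336.1), 72x56 mm. Gripping it now.

Emit:
{"fn": "play_rows", "kwargs": {
  "steps": [
    {"gripper": 0.08,"x": 0.0,"y": 0.0,"z": 0.05,"turn": 0.0},
    {"gripper": 0.08,"x": 0.0,"y": 0.0,"z": 0.093,"turn": 0.0},
    {"gripper": 0.08,"x": 0.0,"y": 0.0,"z": 0.093,"turn": 0.0},
    {"gripper": 0.08,"x": 0.0,"y": 0.0,"z": 0.093,"turn": 0.0},
    {"gripper": 0.04,"x": 0.0,"y": 0.0,"z": 0.093,"turn": 0.0},
    {"gripper": 0.04,"x": 0.0,"y": 0.0,"z": 0.093,"turn": 0.0},
    {"gripper": 0.04,"x": 0.0,"y": 0.0,"z": 0.093,"turn": 0.0},
    {"gripper": 0.04,"x": 0.0,"y": 0.0,"z": 0.093,"turn": 0.0},
    {"gripper": 0.04,"x": 0.0,"y": 0.0,"z": 0.093,"turn": 0.0},
    {"gripper": 0.04,"x": 0.0,"y": 0.0,"z": 0.093,"turn": 0.0},
    {"gripper": 0.04,"x": 0.0,"y": 0.0,"z": 0.05,"turn": 0.0},
    {"gripper": 0.04,"x": 0.0,"y": 0.0,"z": 0.0,"turn": 0.0},
    {"gripper": 0.04,"x": 0.0,"y": 0.0,"z": -0.05,"turn": 0.0},
    {"gripper": 0.04,"x": 0.0,"y": 0.0,"z": -0.07,"turn": 0.0},
    {"gripper": 0.04,"x": 0.0,"y": 0.0,"z": -0.07,"turn": 0.0}
  ],
  "force": 15
}}

```text
time: 14.95
eef_pos: [0.4287, 0.3378, 0.195]
tcp_rot: [[1.0, 0.025, 0.008], [0.025, -1.0, 0.005], [0.008, -0.004, -1.0]]
contact_force: [0.7, -0.6, -1.4]
width: 0.0561
```

```bash
python3 -c "
from plan import *
S['p'][2]=190
go((533,178.5,190,-5),(533,178.5,120,-5))"
```

```text
{'x': 0.103, 'y': 0.161, 'z': 0.0, 'turn': 0.112} rows>= 4
{'x': 0.103, 'y': 0.161, 'z': 0.07, 'turn': 0.112} rows>= 2
```

Emit:
{"fn": "play_rows", "kwargs": {
  "steps": [
    {"gripper": 0.04,"x": 0.103,"y": 0.161,"z": 0.0,"turn": 0.112},
    {"gripper": 0.04,"x": 0.103,"y": 0.161,"z": 0.0,"turn": 0.112},
    {"gripper": 0.04,"x": 0.103,"y": 0.161,"z": 0.0,"turn": 0.112},
    {"gripper": 0.04,"x": 0.103,"y": 0.161,"z": 0.0,"turn": 0.112},
    {"gripper": 0.04,"x": 0.103,"y": 0.161,"z": 0.0,"turn": 0.112},
    {"gripper": 0.04,"x": 0.103,"y": 0.161,"z": 0.0,"turn": 0.112},
    {"gripper": 0.04,"x": 0.103,"y": 0.161,"z": 0.0,"turn": 0.112},
    {"gripper": 0.04,"x": 0.103,"y": 0.161,"z": 0.04,"turn": 0.112},
    {"gripper": 0.04,"x": 0.103,"y": 0.161,"z": 0.07,"turn": 0.112},
    {"gripper": 0.04,"x": 0.103,"y": 0.161,"z": 0.07,"turn": 0.112},
    {"gripper": 0.04,"x": 0.103,"y": 0.161,"z": 0.07,"turn": 0.112},
    {"gripper": 0.04,"x": 0.103,"y": 0.161,"z": 0.07,"turn": 0.112}
  ]
}}

```text
time: 16.15
eef_pos: [0.5344, 0.1789, 0.1225]
tcp_rot: [[0.996, -0.086, 0.004], [-0.086, -0.996, 0.001], [0.003, -0.001, -1.0]]
contact_force: [0.8, -0.4, -1.4]
width: 0.0558
```

```bash
python3 -c "
from h import *
o=telemetry.get_obs();print(o['eef_pos'],np.degrees(np.arctan2(o['tcp_rot'][1][0],o['tcp_rot'][0][0])))
im=optics.get_image('side');cv2.imwrite('pics/s7.png',cv2.resize(im['frame'][140:300,180:380,::-1],None,fx=4,fy=3.7))"
```

```text
[0.53443973 0.1788563  0.12245477] -4.924028820368439
```

View pics/s7.png

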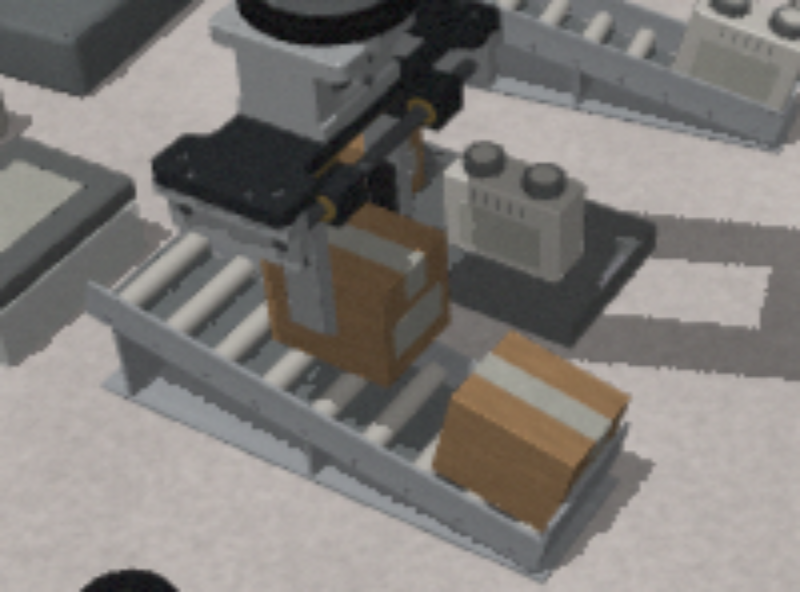

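The crop shows the carton held level over the lane at px (360,300), behind the next carton, which is at the stop at (530,430). Lowering and releasing.

Emit:
{"fn": "play_rows", "kwargs": {
  "steps": [
    {"gripper": 0.04,"x": 0.0,"y": 0.0,"z": 0.02,"turn": 0.0},
    {"gripper": 0.04,"x": 0.0,"y": 0.0,"z": 0.032,"turn": 0.0},
    {"gripper": 0.04,"x": 0.0,"y": 0.0,"z": 0.036,"turn": 0.0},
    {"gripper": 0.04,"x": 0.0,"y": 0.0,"z": 0.038,"turn": 0.0},
    {"gripper": 0.04,"x": 0.0,"y": 0.0,"z": 0.04,"turn": 0.0},
    {"gripper": 0.04,"x": 0.0,"y": 0.0,"z": 0.042,"turn": 0.0},
    {"gripper": 0.04,"x": 0.0,"y": 0.0,"z": 0.043,"turn": 0.0},
    {"gripper": 0.04,"x": 0.0,"y": 0.0,"z": 0.043,"turn": 0.0}
  ],
  "force": 5
}}

```text
time: 17.0
eef_pos: [0.5344, 0.1779, 0.0795]
tcp_rot: [[0.996, -0.087, 0.002], [-0.087, -0.996, 0.0], [0.002, -0.0, -1.0]]
contact_force: [-3.0, -0.3, 6.4]
width: 0.056
```

Emit:
{"fn": "play_rows", "kwargs": {
  "steps": [
    {"gripper": 0.085,"x": 0.0,"y": 0.0,"z": 0.0,"turn": 0.0},
    {"gripper": 0.085,"x": 0.0,"y": 0.0,"z": 0.0,"turn": 0.0},
    {"gripper": 0.085,"x": 0.0,"y": 0.0,"z": 0.0,"turn": 0.0},
    {"gripper": 0.085,"x": 0.0,"y": 0.0,"z": 0.0,"turn": 0.0},
    {"gripper": 0.085,"x": 0.0,"y": 0.0,"z": -0.05,"turn": 0.0},
    {"gripper": 0.085,"x": 0.0,"y": 0.0,"z": -0.1,"turn": 0.0},
    {"gripper": 0.085,"x": 0.0,"y": 0.0,"z": -0.123,"turn": 0.0},
    {"gripper": 0.085,"x": 0.0,"y": 0.0,"z": -0.123,"turn": 0.0},
    {"gripper": 0.085,"x": 0.0,"y": 0.0,"z": -0.123,"turn": 0.0}
  ]
}}

```text
time: 17.9
eef_pos: [0.533, 0.1778, 0.2002]
tcp_rot: [[0.996, -0.087, 0.0], [-0.087, -0.996, 0.0], [0.0, -0.0, -1.0]]
contact_force: [-0.0, 0.0, 0.2]
width: 0.0845
```

```bash
python3 -c "
from plan import *
S['p'][2]=200
go((566,-345.5,200,6.0),(566,-345.5,120,6.0))
from h import *
o=telemetry.get_obs();print(o['eef_pos'],np.degrees(np.arctan2(o['tcp_rot'][1][0],o['tcp_rot'][0][0])))
im=optics.get_image('side');save(im,'s8.png')"
```

```text
{'x': 0.079, 'y': 0.519, 'z': 0.0, 'turn': -0.192} rows>= 11
{'x': 0.079, 'y': 0.519, 'z': 0.08, 'turn': -0.192} rows>= 2
[0.53300592 0.17782775 0.20017058] -4.99585925414444
```

View pics/s8.png

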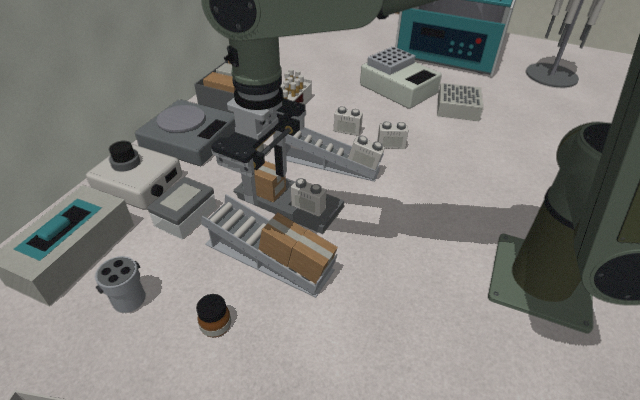

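The side view shows the new carton lying in the lane right behind the next one, at px (283,240). Next is the first new cassette.

Emit:
{"fn": "play_rows", "kwargs": {
  "steps": [
    {"gripper": 0.07,"x": 0.079,"y": 0.519,"z": 0.0,"turn": -0.192},
    {"gripper": 0.07,"x": 0.079,"y": 0.519,"z": 0.0,"turn": -0.192},
    {"gripper": 0.07,"x": 0.079,"y": 0.519,"z": 0.0,"turn": -0.192},
    {"gripper": 0.07,"x": 0.079,"y": 0.519,"z": 0.0,"turn": -0.192},
    {"gripper": 0.07,"x": 0.079,"y": 0.519,"z": 0.0,"turn": -0.192},
    {"gripper": 0.07,"x": 0.079,"y": 0.519,"z": 0.0,"turn": -0.192},
    {"gripper": 0.07,"x": 0.079,"y": 0.519,"z": 0.0,"turn": -0.192},
    {"gripper": 0.07,"x": 0.079,"y": 0.519,"z": 0.0,"turn": -0.192},
    {"gripper": 0.07,"x": 0.079,"y": 0.519,"z": 0.0,"turn": -0.192},
    {"gripper": 0.07,"x": 0.079,"y": 0.519,"z": 0.0,"turn": -0.192},
    {"gripper": 0.07,"x": 0.079,"y": 0.519,"z": 0.0,"turn": -0.192},
    {"gripper": 0.07,"x": 0.079,"y": 0.519,"z": 0.0,"turn": -0.192},
    {"gripper": 0.07,"x": 0.079,"y": 0.519,"z": 0.0,"turn": -0.192},
    {"gripper": 0.07,"x": 0.079,"y": 0.519,"z": 0.08,"turn": -0.192},
    {"gripper": 0.07,"x": 0.079,"y": 0.519,"z": 0.08,"turn": -0.192},
    {"gripper": 0.07,"x": 0.079,"y": 0.519,"z": 0.08,"turn": -0.192},
    {"gripper": 0.07,"x": 0.079,"y": 0.519,"z": 0.08,"turn": -0.192}
  ]
}}

```text
time: 19.65
eef_pos: [0.5665, -0.344, 0.1197]
tcp_rot: [[0.994, 0.106, -0.002], [0.106, -0.994, 0.002], [-0.002, -0.002, -1.0]]
contact_force: [0.5, -0.1, 1.5]
width: 0.0695
```

```bash
python3 -c "
from h import *
o=telemetry.get_obs();print(o['eef_pos'],np.degrees(np.arctan2(o['tcp_rot'][1][0],o['tcp_rot'][0][0])))
im=optics.get_image('wrist');save(im,'w9.png')
c,ok=cloud(im);P=c[ok];P=P[(P[:,2]>.056)&(P[:,2]<.076)&(abs(P[:,0]-.566)<.055)&(abs(P[:,1]+.345)<.03)]
print(len(P),rect(P))"
```

```text
[ 0.56645683 -0.34403718  0.11974341] 6.107484494732982
3200 (array([ 566.9, -347.5]), array([77.2, 34.6]), 5.9)
```

View pics/w9.png

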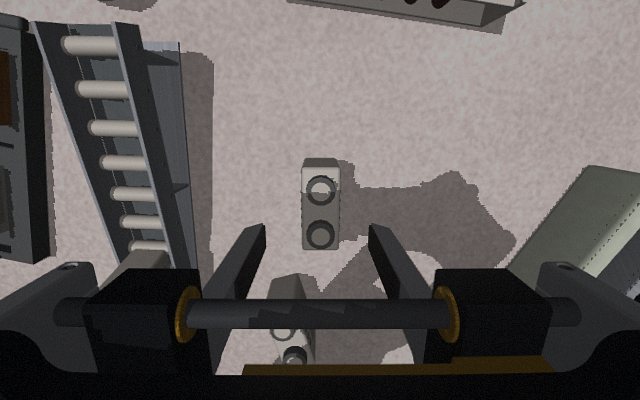

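The wrist view shows the new cassette at px (320,205), centred between the fingers. Gripping it.

Emit:
{"fn": "play_rows", "kwargs": {
  "steps": [
    {"gripper": 0.07,"x": 0.0,"y": 0.001,"z": 0.05,"turn": 0.0},
    {"gripper": 0.07,"x": 0.0,"y": 0.001,"z": 0.097,"turn": 0.0},
    {"gripper": 0.07,"x": 0.0,"y": 0.001,"z": 0.097,"turn": 0.0},
    {"gripper": 0.07,"x": 0.0,"y": 0.001,"z": 0.097,"turn": 0.0},
    {"gripper": 0.02,"x": 0.0,"y": 0.001,"z": 0.097,"turn": 0.0},
    {"gripper": 0.02,"x": 0.0,"y": 0.001,"z": 0.097,"turn": 0.0},
    {"gripper": 0.02,"x": 0.0,"y": 0.001,"z": 0.097,"turn": 0.0},
    {"gripper": 0.02,"x": 0.0,"y": 0.001,"z": 0.097,"turn": 0.0},
    {"gripper": 0.02,"x": 0.0,"y": 0.001,"z": 0.097,"turn": 0.0},
    {"gripper": 0.02,"x": 0.0,"y": 0.001,"z": 0.097,"turn": 0.0},
    {"gripper": 0.02,"x": 0.0,"y": 0.001,"z": 0.097,"turn": 0.0},
    {"gripper": 0.02,"x": 0.0,"y": 0.001,"z": 0.05,"turn": 0.0},
    {"gripper": 0.02,"x": 0.0,"y": 0.001,"z": 0.0,"turn": 0.0},
    {"gripper": 0.02,"x": 0.0,"y": 0.001,"z": -0.05,"turn": 0.0},
    {"gripper": 0.02,"x": 0.0,"y": 0.001,"z": -0.07,"turn": 0.0},
    {"gripper": 0.02,"x": 0.0,"y": 0.001,"z": -0.07,"turn": 0.0}
  ],
  "force": 15
}}

```text
time: 21.3
eef_pos: [0.569, -0.3489, 0.1953]
tcp_rot: [[0.994, 0.105, 0.007], [0.105, -0.994, -0.006], [0.006, 0.006, -1.0]]
contact_force: [0.5, 1.1, -1.6]
width: 0.034
```

```bash
python3 -c "
from plan import *
S['p'][2]=190;S['p'][1]-=1
go((555,-175,190,4.1),(555,-175,125,4.1))"
```

```text
{'x': 0.007, 'y': -0.172, 'z': 0.0, 'turn': 0.033} rows>= 4
{'x': 0.007, 'y': -0.172, 'z': 0.065, 'turn': 0.033} rows>= 2
```

Emit:
{"fn": "play_rows", "kwargs": {
  "steps": [
    {"gripper": 0.02,"x": 0.007,"y": -0.172,"z": 0.0,"turn": 0.033},
    {"gripper": 0.02,"x": 0.007,"y": -0.172,"z": 0.0,"turn": 0.033},
    {"gripper": 0.02,"x": 0.007,"y": -0.172,"z": 0.0,"turn": 0.033},
    {"gripper": 0.02,"x": 0.007,"y": -0.172,"z": 0.0,"turn": 0.033},
    {"gripper": 0.02,"x": 0.007,"y": -0.172,"z": 0.0,"turn": 0.033},
    {"gripper": 0.02,"x": 0.007,"y": -0.172,"z": 0.0,"turn": 0.033},
    {"gripper": 0.02,"x": 0.007,"y": -0.172,"z": 0.0,"turn": 0.033},
    {"gripper": 0.02,"x": 0.007,"y": -0.172,"z": 0.04,"turn": 0.033},
    {"gripper": 0.02,"x": 0.007,"y": -0.172,"z": 0.065,"turn": 0.033},
    {"gripper": 0.02,"x": 0.007,"y": -0.172,"z": 0.065,"turn": 0.033},
    {"gripper": 0.02,"x": 0.007,"y": -0.172,"z": 0.065,"turn": 0.033},
    {"gripper": 0.02,"x": 0.007,"y": -0.172,"z": 0.065,"turn": 0.033}
  ]
}}

```text
time: 22.5
eef_pos: [0.5571, -0.1767, 0.1272]
tcp_rot: [[0.997, 0.071, 0.003], [0.071, -0.997, -0.002], [0.003, 0.002, -1.0]]
contact_force: [0.5, -0.6, -0.7]
width: 0.0339
```

```bash
python3 -c "
from h import *
o=telemetry.get_obs();print(o['eef_pos'],np.degrees(np.arctan2(o['tcp_rot'][1][0],o['tcp_rot'][0][0])))
im=optics.get_image('wrist');save(im,'w10.png')"
```

```text
[ 0.5571227  -0.17667316  0.12721845] 4.0549930586464535
```

View pics/w10.png

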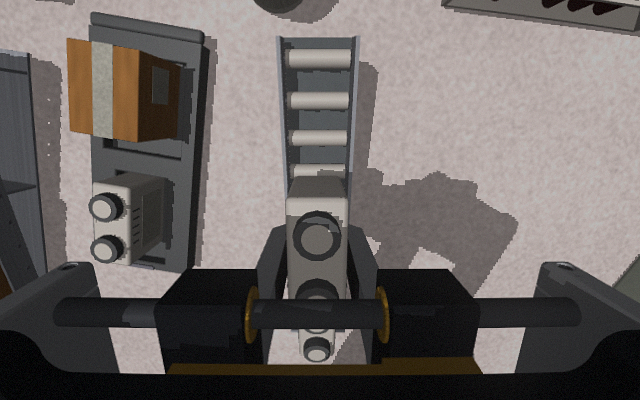

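The wrist view shows the held cassette at px (317,230), centred between the rails at 283 and 352. Lowering and releasing.

Emit:
{"fn": "play_rows", "kwargs": {
  "steps": [
    {"gripper": 0.02,"x": 0.0,"y": 0.0,"z": 0.02,"turn": 0.0},
    {"gripper": 0.02,"x": 0.0,"y": 0.0,"z": 0.036,"turn": 0.0},
    {"gripper": 0.02,"x": 0.0,"y": 0.0,"z": 0.04,"turn": 0.0},
    {"gripper": 0.02,"x": 0.0,"y": 0.0,"z": 0.043,"turn": 0.0},
    {"gripper": 0.02,"x": 0.0,"y": 0.0,"z": 0.045,"turn": 0.0},
    {"gripper": 0.02,"x": 0.0,"y": 0.0,"z": 0.047,"turn": 0.0},
    {"gripper": 0.02,"x": 0.0,"y": 0.0,"z": 0.048,"turn": 0.0},
    {"gripper": 0.02,"x": 0.0,"y": 0.0,"z": 0.048,"turn": 0.0}
  ],
  "force": 5
}}

```text
time: 23.35
eef_pos: [0.5566, -0.1758, 0.0785]
tcp_rot: [[0.997, 0.072, 0.002], [0.072, -0.997, -0.001], [0.002, 0.001, -1.0]]
contact_force: [0.1, -0.3, 2.3]
width: 0.0341
```

Emit:
{"fn": "play_rows", "kwargs": {
  "steps": [
    {"gripper": 0.07,"x": 0.0,"y": 0.0,"z": 0.0,"turn": 0.0},
    {"gripper": 0.07,"x": 0.0,"y": 0.0,"z": 0.0,"turn": 0.0},
    {"gripper": 0.07,"x": 0.0,"y": 0.0,"z": 0.0,"turn": 0.0},
    {"gripper": 0.07,"x": 0.0,"y": 0.0,"z": 0.0,"turn": 0.0},
    {"gripper": 0.07,"x": 0.0,"y": 0.0,"z": -0.05,"turn": 0.0},
    {"gripper": 0.07,"x": 0.0,"y": 0.0,"z": -0.1,"turn": 0.0},
    {"gripper": 0.07,"x": 0.0,"y": 0.0,"z": -0.123,"turn": 0.0},
    {"gripper": 0.07,"x": 0.0,"y": 0.0,"z": -0.123,"turn": 0.0},
    {"gripper": 0.07,"x": 0.0,"y": 0.0,"z": -0.123,"turn": 0.0}
  ]
}}

```text
time: 24.25
eef_pos: [0.5556, -0.1752, 0.2002]
tcp_rot: [[0.997, 0.072, -0.0], [0.072, -0.997, -0.0], [-0.0, 0.0, -1.0]]
contact_force: [0.4, -0.0, -0.1]
width: 0.0699
```

```bash
python3 -c "
from plan import *
S['p'][2]=200
go((426,-329,200,22.5),(426,-329,120,22.5))
from h import *
o=telemetry.get_obs();print(o['eef_pos'],np.degrees(np.arctan2(o['tcp_rot'][1][0],o['tcp_rot'][0][0])))
im=optics.get_image('side');save(im,'s11.png')"
```

```text
{'x': -0.14, 'y': 0.145, 'z': 0.0, 'turn': -0.321} rows>= 5
{'x': -0.14, 'y': 0.145, 'z': 0.08, 'turn': -0.321} rows>= 2
[ 0.55556678 -0.17517789  0.20018915] 4.112593941144691
```

View pics/s11.png

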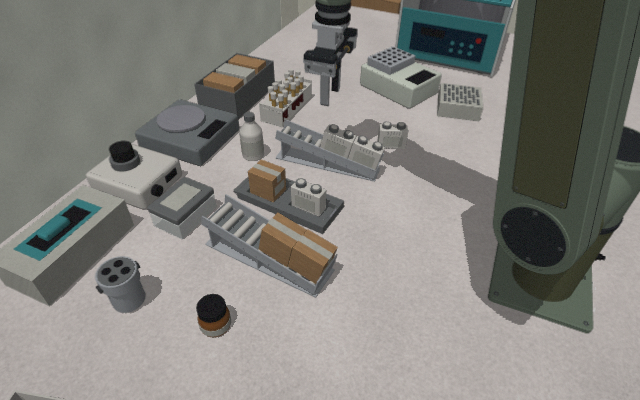

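The side view shows two cassettes in the lane, one right behind the other, at px (340,140) and (367,153). Next is the last cassette.

Emit:
{"fn": "play_rows", "kwargs": {
  "steps": [
    {"gripper": 0.07,"x": -0.14,"y": 0.145,"z": 0.0,"turn": -0.321},
    {"gripper": 0.07,"x": -0.14,"y": 0.145,"z": 0.0,"turn": -0.321},
    {"gripper": 0.07,"x": -0.14,"y": 0.145,"z": 0.0,"turn": -0.321},
    {"gripper": 0.07,"x": -0.14,"y": 0.145,"z": 0.0,"turn": -0.321},
    {"gripper": 0.07,"x": -0.14,"y": 0.145,"z": 0.0,"turn": -0.321},
    {"gripper": 0.07,"x": -0.14,"y": 0.145,"z": 0.0,"turn": -0.321},
    {"gripper": 0.07,"x": -0.14,"y": 0.145,"z": 0.0,"turn": -0.321},
    {"gripper": 0.07,"x": -0.14,"y": 0.145,"z": 0.08,"turn": -0.321},
    {"gripper": 0.07,"x": -0.14,"y": 0.145,"z": 0.08,"turn": -0.321},
    {"gripper": 0.07,"x": -0.14,"y": 0.145,"z": 0.08,"turn": -0.321},
    {"gripper": 0.07,"x": -0.14,"y": 0.145,"z": 0.08,"turn": -0.321}
  ]
}}

```text
time: 25.4
eef_pos: [0.4273, -0.3285, 0.1202]
tcp_rot: [[0.923, 0.385, -0.001], [0.385, -0.923, 0.001], [-0.0, -0.001, -1.0]]
contact_force: [0.6, -0.2, 0.4]
width: 0.0698
```

```bash
python3 -c "
from h import *
o=telemetry.get_obs();print(o['eef_pos'],np.degrees(np.arctan2(o['tcp_rot'][1][0],o['tcp_rot'][0][0])))
im=optics.get_image('wrist')
c,ok=cloud(im);P=c[ok];P=P[(P[:,2]>.056)&(P[:,2]<.076)&(abs(P[:,0]-.426)<.06)&(abs(P[:,1]+.329)<.05)]
a=np.radians(22.5);Q=(P[:,:2]-[.426,-.329])@np.array([-np.sin(a),np.cos(a)]);P=P[abs(Q)<.027]
print(len(P),rect(P))"
```

```text
[ 0.42729444 -0.32853282  0.12019219] 22.63508582666531
3190 (array([ 426.3, -330.9]), array([77.6, 34.8]), 21.9)
```

The measured rectangle (77.6x34.8 mm at 426,-331, yaw 22°) matches the tool pose, so I'll grip.

Emit:
{"fn": "play_rows", "kwargs": {
  "steps": [
    {"gripper": 0.07,"x": 0.0,"y": 0.001,"z": 0.05,"turn": 0.0},
    {"gripper": 0.07,"x": 0.0,"y": 0.001,"z": 0.097,"turn": 0.0},
    {"gripper": 0.07,"x": 0.0,"y": 0.001,"z": 0.097,"turn": 0.0},
    {"gripper": 0.07,"x": 0.0,"y": 0.001,"z": 0.097,"turn": 0.0},
    {"gripper": 0.02,"x": 0.0,"y": 0.001,"z": 0.097,"turn": 0.0},
    {"gripper": 0.02,"x": 0.0,"y": 0.001,"z": 0.097,"turn": 0.0},
    {"gripper": 0.02,"x": 0.0,"y": 0.001,"z": 0.097,"turn": 0.0},
    {"gripper": 0.02,"x": 0.0,"y": 0.001,"z": 0.097,"turn": 0.0},
    {"gripper": 0.02,"x": 0.0,"y": 0.001,"z": 0.097,"turn": 0.0},
    {"gripper": 0.02,"x": 0.0,"y": 0.001,"z": 0.097,"turn": 0.0},
    {"gripper": 0.02,"x": 0.0,"y": 0.001,"z": 0.097,"turn": 0.0},
    {"gripper": 0.02,"x": 0.0,"y": 0.001,"z": 0.05,"turn": 0.0},
    {"gripper": 0.02,"x": 0.0,"y": 0.001,"z": 0.0,"turn": 0.0},
    {"gripper": 0.02,"x": 0.0,"y": 0.001,"z": -0.05,"turn": 0.0},
    {"gripper": 0.02,"x": 0.0,"y": 0.001,"z": -0.09,"turn": 0.0},
    {"gripper": 0.02,"x": 0.0,"y": 0.001,"z": -0.09,"turn": 0.0}
  ],
  "force": 15
}}

```text
time: 27.05
eef_pos: [0.4301, -0.3343, 0.2177]
tcp_rot: [[0.924, 0.383, 0.01], [0.383, -0.924, -0.01], [0.005, 0.013, -1.0]]
contact_force: [0.8, -0.6, -0.7]
width: 0.0339
```

```bash
python3 -c "
from plan import *
S['p'][2]=210;S['p'][1]-=1
x,y,z,a=lane('cass',0,0)
xl=-135+208*math.cos(math.radians(12)); print('local x',xl,'contact tcp z',22+(xl+39+135)*.2126+23)
A=math.radians(4.1);x=558.5+xl*math.cos(A);y=-175.5+xl*math.sin(A)+.5
print(x,y);go((x,y,210,4.1),(x,y,140,4.1))"
```

```text
local x 68.45470095263158 contact tcp z 96.54586942252948
626.7795105134965 -170.10566382932856
{'x': 0.247, 'y': -0.071, 'z': 0.0, 'turn': 0.321} rows>= 6
{'x': 0.247, 'y': -0.071, 'z': 0.07, 'turn': 0.321} rows>= 2
```

Emit:
{"fn": "play_rows", "kwargs": {
  "steps": [
    {"gripper": 0.02,"x": 0.247,"y": -0.071,"z": 0.0,"turn": 0.321},
    {"gripper": 0.02,"x": 0.247,"y": -0.071,"z": 0.0,"turn": 0.321},
    {"gripper": 0.02,"x": 0.247,"y": -0.071,"z": 0.0,"turn": 0.321},
    {"gripper": 0.02,"x": 0.247,"y": -0.071,"z": 0.0,"turn": 0.321},
    {"gripper": 0.02,"x": 0.247,"y": -0.071,"z": 0.0,"turn": 0.321},
    {"gripper": 0.02,"x": 0.247,"y": -0.071,"z": 0.0,"turn": 0.321},
    {"gripper": 0.02,"x": 0.247,"y": -0.071,"z": 0.0,"turn": 0.321},
    {"gripper": 0.02,"x": 0.247,"y": -0.071,"z": 0.0,"turn": 0.321},
    {"gripper": 0.02,"x": 0.247,"y": -0.071,"z": 0.0,"turn": 0.321},
    {"gripper": 0.02,"x": 0.247,"y": -0.071,"z": 0.04,"turn": 0.321},
    {"gripper": 0.02,"x": 0.247,"y": -0.071,"z": 0.07,"turn": 0.321},
    {"gripper": 0.02,"x": 0.247,"y": -0.071,"z": 0.07,"turn": 0.321},
    {"gripper": 0.02,"x": 0.247,"y": -0.071,"z": 0.07,"turn": 0.321},
    {"gripper": 0.02,"x": 0.247,"y": -0.071,"z": 0.07,"turn": 0.321}
  ]
}}

```text
time: 28.45
eef_pos: [0.6291, -0.1722, 0.1431]
tcp_rot: [[0.997, 0.071, 0.004], [0.071, -0.998, -0.002], [0.004, 0.002, -1.0]]
contact_force: [-0.0, 0.4, -0.6]
width: 0.0339
```

```bash
python3 -c "
from h import *
o=telemetry.get_obs();print(o['eef_pos'],np.degrees(np.arctan2(o['tcp_rot'][1][0],o['tcp_rot'][0][0])))
im=optics.get_image('wrist');save(im,'w12.png')"
```

```text
[ 0.6290789  -0.17217     0.14314787] 4.047314821585157
```

View pics/w12.png

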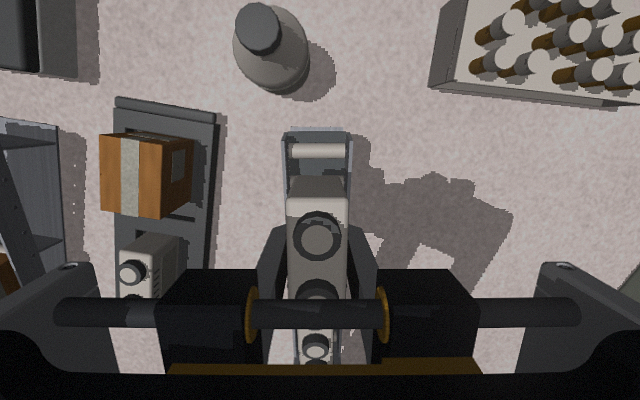

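The wrist view shows the cassette at px (317,235), centred between the rails and clear of the lane's upper end. Lowering to about TCP 0.092 m and releasing.

Emit:
{"fn": "play_rows", "kwargs": {
  "steps": [
    {"gripper": 0.02,"x": 0.0,"y": 0.0,"z": 0.02,"turn": 0.0},
    {"gripper": 0.02,"x": 0.0,"y": 0.0,"z": 0.036,"turn": 0.0},
    {"gripper": 0.02,"x": 0.0,"y": 0.0,"z": 0.04,"turn": 0.0},
    {"gripper": 0.02,"x": 0.0,"y": 0.0,"z": 0.043,"turn": 0.0},
    {"gripper": 0.02,"x": 0.0,"y": 0.0,"z": 0.045,"turn": 0.0},
    {"gripper": 0.02,"x": 0.0,"y": 0.0,"z": 0.047,"turn": 0.0},
    {"gripper": 0.02,"x": 0.0,"y": 0.0,"z": 0.048,"turn": 0.0},
    {"gripper": 0.02,"x": 0.0,"y": 0.0,"z": 0.048,"turn": 0.0}
  ],
  "force": 5
}}

```text
time: 29.3
eef_pos: [0.6289, -0.171, 0.0937]
tcp_rot: [[0.997, 0.072, 0.002], [0.072, -0.997, -0.001], [0.002, 0.001, -1.0]]
contact_force: [-0.2, 0.6, 2.7]
width: 0.0338
```

Emit:
{"fn": "play_rows", "kwargs": {
  "steps": [
    {"gripper": 0.07,"x": 0.0,"y": 0.0,"z": 0.0,"turn": 0.0},
    {"gripper": 0.07,"x": 0.0,"y": 0.0,"z": 0.0,"turn": 0.0},
    {"gripper": 0.07,"x": 0.0,"y": 0.0,"z": 0.0,"turn": 0.0},
    {"gripper": 0.07,"x": 0.0,"y": 0.0,"z": 0.0,"turn": 0.0},
    {"gripper": 0.07,"x": 0.0,"y": 0.0,"z": -0.05,"turn": 0.0},
    {"gripper": 0.07,"x": 0.0,"y": 0.0,"z": -0.1,"turn": 0.0},
    {"gripper": 0.07,"x": 0.0,"y": 0.0,"z": -0.15,"turn": 0.0},
    {"gripper": 0.07,"x": 0.0,"y": 0.3,"z": -0.2,"turn": 0.0},
    {"gripper": 0.07,"x": 0.0,"y": 0.3,"z": -0.2,"turn": 0.0},
    {"gripper": 0.07,"x": 0.0,"y": 0.3,"z": -0.2,"turn": 0.0},
    {"gripper": 0.07,"x": 0.0,"y": 0.3,"z": -0.2,"turn": 0.0},
    {"gripper": 0.07,"x": 0.0,"y": 0.3,"z": -0.2,"turn": 0.0},
    {"gripper": 0.07,"x": 0.0,"y": 0.3,"z": -0.2,"turn": 0.0},
    {"gripper": 0.07,"x": 0.0,"y": 0.3,"z": -0.2,"turn": 0.0},
    {"gripper": 0.07,"x": 0.0,"y": 0.3,"z": -0.2,"turn": 0.0}
  ]
}}

```text
time: 30.8
eef_pos: [0.6486, -0.4717, 0.2906]
tcp_rot: [[0.998, 0.069, -0.001], [0.069, -0.998, 0.002], [-0.001, -0.002, -1.0]]
contact_force: [-2.1, 0.4, 0.5]
width: 0.0698
```

Run:
```python
from h import *
o=telemetry.get_obs();print(o['time'],o['eef_pos'])
im=optics.get_image('side');save(im,'s13.png')
im=optics.get_image('top');save(im,'t13.png');c,ok=cloud(im)
k=np.radians(12)
for n,b,(cx,cy,yw),hh in (('cass',(365,105,425,255),(558.5,-175.5,4.1),62),('cart',(205,112,275,265),(545.5,177.4,-5.0),68)):
    P=c[b[1]:b[3],b[0]:b[2]][ok[b[1]:b[3],b[0]:b[2]]]*1000
    a=np.radians(yw);R=np.array([[np.cos(a),np.sin(a)],[-np.sin(a),np.cos(a)]]);L=(P[:,:2]-[cx,cy])@R.T
    dx,dz=L[:,0]+135,P[:,2]-22; s=dx*np.cos(k)+dz*np.sin(k);h=-dx*np.sin(k)+dz*np.cos(k);y=L[:,1]
    m=(abs(y)<45)&(h>hh-5)&(h<hh+15);print(n,m.sum(),'s',np.percentile(s[m],[.5,99.5]).round(1))
    for i in range(3):
        w=(78 if n=='cass' else 70);q=m&(s>w*i+3)&(s<w*i+w-3)
        if q.sum()>50:print('  pack',i,np.percentile(y[q],[2,98]).round(1),h[q].mean().round(1))
for u0,v0,u1,v1 in((285,105,350,172),(285,160,350,235)):
    P=c[v0:v1,u0:u1].reshape(-1,3);P=P[(P[:,2]>.064)&(P[:,2]<.09)]
    q=rect(P);d=q[0]-[581.5,3.3];a=np.radians(-5.8);print(q,'carrier xy',round(d[0]*np.cos(a)+d[1]*np.sin(a),1),round(-d[0]*np.sin(a)+d[1]*np.cos(a),1),'z',np.percentile(P[:,2],[5,50,95]).round(4))
```

```text
30.8 [ 0.64864302 -0.47166856  0.290594  ]
cass 1705 s [  2.4 231.5]
  pack 0 [-15.4  17.5] 65.5
  pack 1 [-14.7  18.4] 65.5
  pack 2 [-15.   17.8] 65.4
cart 1707 s [1.000e-01 1.398e+02]
  pack 0 [-28.   27.1] 67.8
  pack 1 [-26.8  28.1] 67.8
(array([644.4,  -3.5]), array([71.7, 55.9]), -5.8) carrier xy 63.3 -0.4 z [0.0729 0.0757 0.078 ]
(array([529.2,   7.5]), array([78.4, 34.5]), -6.5) carrier xy -52.5 -1.1 z [0.0669 0.0705 0.0813]
```

View pics/s13.png

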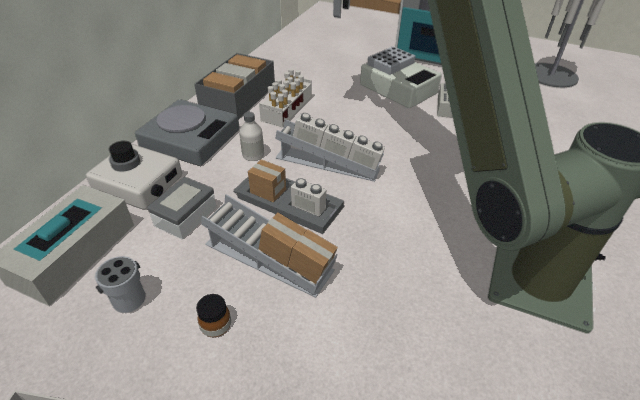

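```bash
python3 -c "
from h import *
print(job.hand_in())"
```

```text
the job is handed in; nothing more can be done
None
```

The job is handed in at about 31 s of the 125 s allowed; no verdict was reported. The oldest cassette and carton are in their carrier pockets, and the two new cassettes and the new carton are in their lanes behind the former second packs.

**Last depth check from the top camera:**

| Item | Measured | Limit |
|---|---|---|
| Old cassette in narrow pocket | x -52.5 mm, y -1 mm, top at z 70.5 mm (flat on floor ≈ 70) | x -76 to -48 mm |
| Old carton in wide pocket | x +63 mm, y 0 mm, top at z 75.7 mm (flat on floor ≈ 76) | x +41 to +69 mm |
| Three cassettes in lane | End to end from the stop (2 to 232 mm up the slope), within about 2 mm sideways | ±16 mm sideways |
| Two cartons in lane | End to end from the stop (0 to 140 mm up the slope), within about 1 mm sideways | ±16 mm sideways |

- **Off centre:** both packs in the carrier sit 8 to 10 mm off their pocket centres in +x. That is within the 14 mm tolerance, and the pocket walls stop them at about 11 mm. I left them there.
- **Not seen:** the last top picture could not be viewed because the 16-picture limit was reached. The numbers above come from its depth data. The final side picture agrees with them and shows the gripper clear of all packs.

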